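# Clamp a frame tube in the tacking fixture

## Robot

A 6-joint arm with a two-finger parallel gripper is mounted at the origin on the work surface. World frame = base frame: x ahead of the robot, y to its left, z up, the work surface at z = 0. Lengths are in mm, angles in rad, forces in N, time in s.
With the tool pointing down it reaches from about 375 to 825 mm from the base axis. Payload 5.5 kg.
Tool frame: the origin (TCP) lies between the finger pads; the fingertips stand 19 mm ahead of it and the grasp point (between the pads) is the TCP; y points along the fingers, x is the direction in which the jaws open and shut, and the axes are right-handed (so a half turn about y gives the same grasp; the last joint's range is limited). The gripper opens to 85 mm and grips with 20 to 120 N. Pads are 22 mm wide; open, the fingers measure 114 mm over their backs; the gripper's body (76 mm by 85 mm) begins 54 mm behind the grasp point. The pads swing forward as they close: fully open they stand 13 mm farther back than shut.
Start: joints at [-1.235, 0.314, -0.047, 1.21, 0, 1.571], TCP at [197.711, -566.485, 250.299] pointing down, gripper open.
Joint ranges: [-2.67, 2.67], [-0.69, 1.73], [-1.03, 1.25], [-2.08, 2.16], [-1.42, 1.45], [-3.14, 3.14]. Speed limits (rad/s): [2.39, 2.39, 3.01, 3.14, 3.14, 3.14].

## Interface

Orientations are given as a unit quaternion [x, y, z, w].
In Python, from cell import manip gives the robot as it stands.
- The arm moves only by the tool play_rows, never from a script. Its argument "increments" is a list of rows, each a list of 7 numbers: the shift along the tool's x, y, z in m, then the turn, a rotation vector about the tool's x, y, z in rad, then the closure, from 0 (fully open) to 1 (shut). A call has 1 to 20 rows; each row is the pose to reach, as a shift and turn from the pose commanded when the call began, along the tool's axes at that moment; what a row does not reach only later rows make up. A row lasts 1/12 s, in which the tool goes at most 41.7 mm and 7.16 degrees, less where a joint would pass 70% of its speed; a pose out of reach is approached as far as the arm can. A call with a gripper value outside its range is refused whole. The fingers move at their own pace and stop on an object; "grip_force" is the grip in N (left out, the last holds). Time passes only in rows, so rows that repeat a pose let the fingers close. It gives the time, the measured TCP pose, the force and the opening at its end, in the units of the state.
- manip.get_state(): the state, without advancing time (a new reading comes with each control period).
- manip.get_image(name): name is "scene" or "top"; returns the picture (480x640x3 uint8, blue, green, red); there is no depth.
- manip.calibration(name): a dict with "camera_matrix" (3x3 intrinsics, pixels), "k1" (the pictures are not rectified: a ray, as slopes to the right and down, at radius r is drawn at 1 + k1 r^2 times it, then the intrinsics apply), "R" (3x3) and "t" (3): a world point X has camera coordinates R X + t. Camera axes: x right, y down, z forward; pixel columns grow to the right and rows downward; lengths in mm; the calibration is good to about 2 mm. A picture is of the moment at which its call begins. calibration takes no time and is no camera call.
- manip.close_job(): hands the job in, once; it reports no verdict.
The state is a dict: "clock": time; "joint_pos": joint angles; "qd": joint speeds; "joint_efforts": joint torques, N m; "eef_pos": TCP position; "eef_rot": TCP orientation; "contact_force": force on the tool from outside, world axes, zero at the start; "torque": the same for the moment, N m; "gripper_width": opening from 0.0 (shut) to 1.0 (fully open).
Only numpy, scipy, OpenCV 4.12 (cv2) and the standard library are available. Lean on these libraries where they do the work, as an engineer would, in place of code of your own. Each camera call takes 0.05 s, during which the arm holds its last target.

## Task

Push the steel tube along its cradle until its end meets the fixture's end stop. Then back the orange clamp knob off anticlockwise until its thread start clicks and the knob drops, and turn it clockwise as far as it goes, so that the tube is clamped against the stop. Let go of the knob, and leave the other things on the bench where they are.

Things in the scene. Friction and masses are not known exactly. Their poses are not given: they have to be found in the camera images.
- cradle (a point): Point in the fixture (fixed; aluminium base plate 150 x 300 x 12 mm, grey parts) where the tube's centre lies when home; 75 mm above the bench. Its y runs level along the cradle, away from the end stop; z is parallel to the knob's axis, leaning 30 degrees from vertical to the front (robot's side); x points to the back and up. Two V blocks 30 mm wide hold the tube at y = -60 and +60 mm.
- stop_face (a point): Middle of the face of the end stop, a steel plate 50 x 50 x 8 mm across the cradle's end, 120 mm from the cradle point towards its -y. Axes as the cradle point's.
- bridge_top (a point): Point on the knob's axis on top of the grey clamp arm, 48 mm along z from the cradle point; axes as there. The arm, 36 mm wide in y and 14 mm thick, passes over the tube from a column at the back. On it stand a flange 56 mm across, 3 mm high, with a blue and a green mark, and a steel collar 40 mm across whose top is 18 mm above this point.
- tube_center (a point): Centre of the loose bare steel tube, 32 mm diameter, 240 mm long (its own y), dark ends, about 0.2 kg, lying level in the open V cradle along the cradle's y. It starts 25 to 50 mm short of the stop (towards the cradle's +y) and slides along the V when its free +y end face is pushed with a few newtons; nothing covers that end.
- knob_grip (a point): Middle of the knob's grip: an orange bar 62 mm long (this point's x), 16 mm thick (y, to be pinched), 24 mm high (z), white at its -x end. z is the turning axis, up and out, 30 degrees from vertical. At the start it is 100 mm along z from the cradle point; bar bottom 22 mm above the collar, on a neck 15 mm across; tight, it is 10 mm lower.
- knob (a joint): Turn of the knob, rad, positive clockwise seen from above; 0: white end to the front. Stops at -0.8 and +0.62. Starts between -0.05 and 0.45 with the thread not engaged: clockwise it then only meets its stop. Backed to -0.58 or less (white end at the blue mark) it can drop and click; then clockwise the thread pulls it down, tight from +0.45 to its stop (green mark). Stays where left; needs 0.05 N m.
- lift (a joint): How far the knob has gone down along its axis, m: 0 at the start (not engaged), 0.006 after the click, 0.010 fully tight (the last 4 mm come evenly from -0.5 to +0.4 rad). A spring of about 5 N pushes the knob down, but a firm grip held still keeps it from dropping: loosen the fingers, or follow it down along the axis, pressing with under 20 N.
- foot: Round black rubber foot, 20 mm across, under the clamp arm, moved down by the knob. It stands 8.5 mm above the tube at the start and presses on it with several newtons when the knob is tight.
- wrench: open-ended spanner lying beside the fixture; bystander, leave it alone
- offcut: short upright steel tube offcut, 32 mm across, 50 mm high, near the stop end of the fixture; bystander, leave it alone
- brassblock: loose brass block 50 x 30 x 20 mm behind the fixture; bystander, leave it alone
- fluxjar: jar with yellow lid, 60 mm across, 75 mm high; bystander, leave it alone
- brush: hand brush; bystander, leave it alone
- driver: screwdriver; bystander, leave it alone
- dish: steel bowl 90 mm across, 30 mm high; bystander, leave it alone

How it is judged (in metres and radians):
On the way, in this order (a step that is already met when the one before it is completed fails the run):
1. the tube is pushed home against the end stop (y of tube_center in the frame of cradle between -0.003 and 0.003 m and z of tube_center in the frame of cradle below 0.003 m and x of tube_center in the frame of cradle between -0.003 and 0.003 m), for 0.1 s.
2. the knob is backed off until its thread start clicks and it drops (value of joint lift between 0.0048 and 0.0075 m and value of joint knob below -0.3 rad), for 0.05 s.
At the end, for the whole second after the job is handed in: The tube lies in the cradle with its end within 3 mm of the stop, the knob is down at least 9 mm and turned past +0.4 rad, the foot presses on the tube with more than 1 N, all at rest, and the robot touches nothing (all of step 1 and value of joint lift above 0.009 m and value of joint knob above 0.4 rad and contact force between foot and tube above 1 N and linear speed of foot below 0.01 m/s and velocity of joint knob between -0.1 and 0.1 rad/s).
It fails at once if a bystander is moved more than 30 mm (distance of any of wrench, offcut, brassblock, fluxjar, brush, driver, dish from where it was at the start of the episode above 0.03 m).
It also fails if it takes over 51 s, if anything falls off the work surface, if the arm or the gripper's body presses on something with over 40 N, if the wrist force passes 120 N, or if a joint passes its speed limit or range.

## Working session

There is one attempt and no reset: what is moved stays moved. The work goes in short steps, Python scripts to look and compute and a tool call to move; the robot and the scene stay as the last step left them, time stands still between calls to the robot, and variables do not carry over. Pictures are saved under pics/ and viewed, and the job is handed in when it is done.

Besides the shell and the picture viewer there is one more tool, called after "Emit:" as name(argument=value, ...), one argument or row to a line, values as JSON. play_rows: Moves the arm, as the interface text tells. Its arguments: {"type":"object","properties":{"increments":{"type":"array","items":{"type":"array","items":{"type":"number"}}},"grip_force":{"type":"number"}},"required":["increments"]}

```bash
ls; mkdir -p pics; python3 - <<'E'
from cell import manip
import cv2
print(manip.get_state())
for n in("scene","top"):
    c=manip.calibration(n);print(n,c)
    cv2.imwrite(f"pics/{n}0.png",manip.get_image(n))
E
```

```text
pics
{'clock': 0.0, 'joint_pos': array([-1.23500852e+00,  3.14250940e-01, -4.80570440e-02,  1.21019830e+00,
       -2.04514861e-05,  1.57082689e+00]), 'qd': array([-0.00082839, -0.00145083, -0.00051954,  0.00042752,  0.00081833,
       -0.00044741]), 'joint_efforts': array([-8.40271496e-04, -5.39591181e+01,  3.39749444e+01,  1.90870831e-02,
        4.83768963e-05,  7.87450638e-07]), 'eef_pos': array([ 197.52537133, -565.98711549,  249.42925799]), 'eef_rot': array([-0.57617196,  0.40992209, -0.40892788,  0.57686024]), 'contact_force': array([ 0.01957134, -0.33224156, -0.29892726]), 'torque': array([-0.02712193, -0.00327353,  0.07728305]), 'gripper_width': 1.0019576818006417}
scene {'camera_matrix': array([[469.49259862,   0.        , 321.00799157],
       [  0.        , 469.49259862, 237.83029626],
       [  0.        ,   0.        ,   1.        ]]), 'k1': -0.02062287152315532, 'R': array([[-0.82949322,  0.55836355, -0.01308202],
       [ 0.47658541,  0.69540399, -0.53784722],
       [-0.29121699, -0.45237533, -0.84294082]]), 't': array([ 414.8909197 , -190.04026075, 1266.12065009])}
top {'camera_matrix': array([[547.61033637,   0.        , 317.15981397],
       [  0.        , 547.61033637, 243.05244674],
       [  0.        ,   0.        ,   1.        ]]), 'k1': -0.01705836439012866, 'R': array([[ 0.02372166, -0.99968825,  0.00778997],
       [-0.98426451, -0.02471906, -0.17496385],
       [ 0.17510186, -0.00351696, -0.98454404]]), 't': array([6.04770576e-01, 5.09696910e+02, 1.33973507e+03])}
```

View pics/scene0.png

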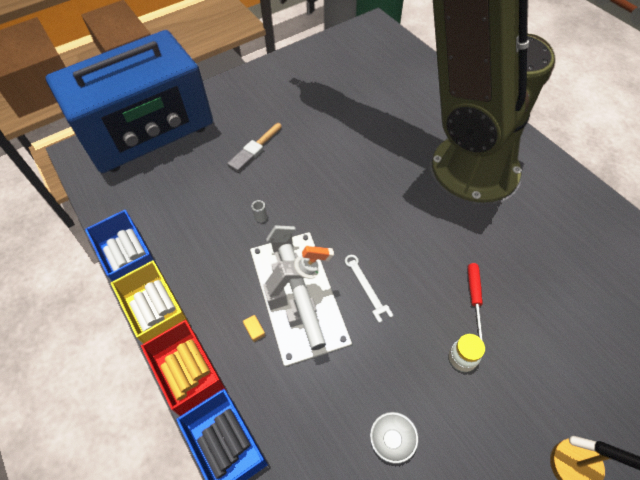

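View pics/top0.png

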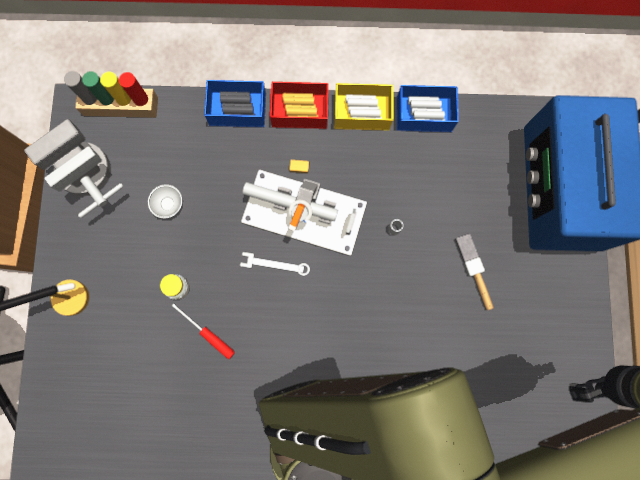

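The scene view shows the fixture at about (300,295), the stop at (282,236), the knob at (317,254) and the tube's free end at (315,340). In the top view the plate is at about (304,211), with the stop on the right and the free tube end at (248,190). I'll zoom in.

```bash
python3 - <<'E'
import cv2
a=cv2.imread("pics/top0.png")[160:260,230:380]; cv2.imwrite("pics/tz.png",cv2.resize(a,None,fx=5,fy=5,interpolation=cv2.INTER_CUBIC))
a=cv2.imread("pics/scene0.png")[220:370,230:390]; cv2.imwrite("pics/sz.png",cv2.resize(a,None,fx=4,fy=4,interpolation=cv2.INTER_CUBIC))
E
```

```text
(no output)
```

View pics/tz.png

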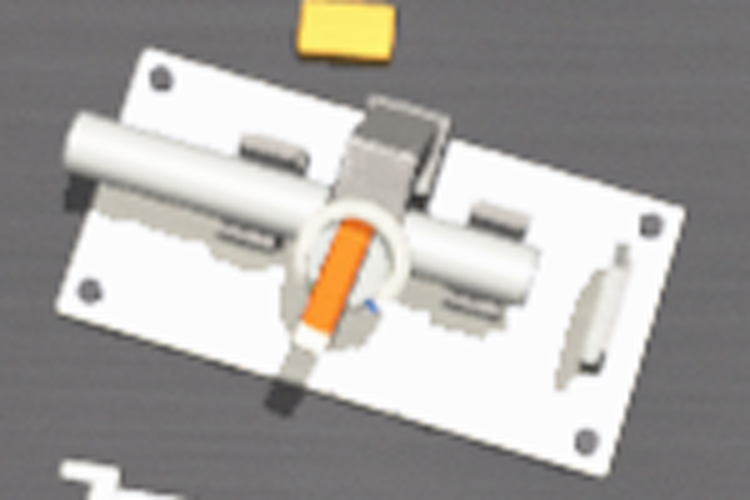

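View pics/sz.png

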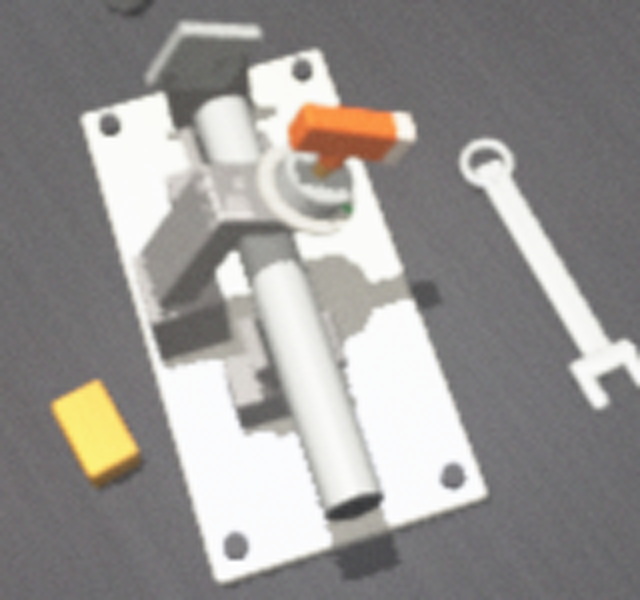

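```bash
cat > h.py <<'E'
import numpy as np, json, os
from scipy.optimize import least_squares
from scipy.spatial.transform import Rotation as Rot
if os.path.exists('cal.npy'): CAL=np.load('cal.npy',allow_pickle=True).item()
else:
    from cell import manip
    CAL={n:manip.calibration(n) for n in("scene","top")}; np.save('cal.npy',CAL)
def proj(n,X):
    c=CAL[n]; P=np.atleast_2d(X)@c["R"].T+c["t"]; s=P[:,:2]/P[:,2:]
    s=s*(1+c["k1"]*(s**2).sum(1,keepdims=True)); K=c["camera_matrix"]
    return s*[K[0,0],K[1,1]]+K[:2,2]
def ray(n,uv):
    c=CAL[n];K=c["camera_matrix"]; d=(np.array(uv,float)-K[:2,2])/[K[0,0],K[1,1]]; s=d.copy()
    for _ in range(10): s=d/(1+c["k1"]*(s**2).sum())
    return -c["R"].T@c["t"], c["R"].T@np.array([s[0],s[1],1])
def onz(n,uv,z):
    o,d=ray(n,uv); return o+d*(z-o[2])/d[2]
def tri(a,b):
    (o1,d1),(o2,d2)=ray("top",a),ray("scene",b); A=np.c_[d1,-d2]; s=np.linalg.lstsq(A,o2-o1,rcond=None)[0]
    p,q=o1+s[0]*d1,o2+s[1]*d2; return (p+q)/2,np.linalg.norm(p-q)
tz=lambda X,Y,x0=230,y0=160,k=5:np.array([(X+.5)/k-.5+x0,(Y+.5)/k-.5+y0])
sz=lambda X,Y,x0=230,y0=220,k=4:np.array([(X+.5)/k-.5+x0,(Y+.5)/k-.5+y0])
def frame(yaw):
    b=np.array([np.cos(yaw),np.sin(yaw),0]);u=np.array([0,0,1.]);y=np.array([-np.sin(yaw),np.cos(yaw),0])
    return np.c_[.8660254*b+.5*u,y,-.5*b+.8660254*u]
E
python3 - <<'E'
from h import *
top=[(148,48),(685,208),(606,477),(57,313)]
sc=[(218,583),(84,115),(320,50),(488,497)]
loc=np.array([[75,150],[75,-150],[-75,-150],[-75,150]])
for a,b in zip(top,sc): print(onz("top",tz(*a),12).round(1),onz("scene",sz(*b),12).round(1))
def model(p):
    c,s=np.cos(p[2]),np.sin(p[2]); xy=loc@np.array([[c,s],[-s,c]])+p[:2]; return np.c_[xy,np.full(4,12)]
for use in ("top","scene","both"):
    def f(p):
        r=[]
        if use!="scene": r.append(proj("top",model(p))-[tz(*a) for a in top])
        if use!="top": r.append(proj("scene",model(p))-[sz(*a) for a in sc])
        return np.ravel(r)
    q=least_squares(f,[600,30,-.3]); print(use,q.x,np.abs(q.fun).max())
print("tube end",tri(tz(70,138),sz(354,503)))
E
```

```text
[710.4 171.3  12. ] [710.1 175.4  12. ]
[ 630.3 -114.3   12. ] [ 628.  -111.6   12. ]
[486.3 -74.6  12. ] [486.  -70.5  12. ]
[565.6 212.6  12. ] [567.5 216.4  12. ]
top [ 5.98175167e+02  4.87735314e+01 -2.71848088e-01] 0.6716902788289758
scene [ 5.97772897e+02  5.22051380e+01 -2.78196860e-01] 0.5476801650853247
both [ 5.97922698e+02  5.06369190e+01 -2.75329283e-01] 1.223137346651697
tube end (array([640.60403679, 200.65732831,  81.32405739]), np.float64(0.3021964240217409))
```

```bash
cat > ov.py <<'E'
from h import *
import cv2,sys
POSE={"top":(598.2,48.8,-.2735),"scene":(597.8,52.2,-.2765)}
def pts(n,off,tube,kn,lift=0):
    x,y,w=POSE[n]; F=frame(w); C=np.array([x,y,75.])+F[:,1]*off
    W=lambda L:np.atleast_2d(L)@F.T+C
    t=np.linspace(0,2*np.pi,60)
    d={}
    d['tube+']=W(np.c_[16*np.cos(t),0*t+120+tube,16*np.sin(t)])
    d['tube-']=W(np.c_[16*np.cos(t),0*t-120+tube,16*np.sin(t)])
    d['flange']=W(np.c_[28*np.cos(t),28*np.sin(t),0*t+51])
    d['collar']=W(np.c_[20*np.cos(t),20*np.sin(t),0*t+66])
    d['stop']=W([[25,-120,25],[25,-120,-25],[-25,-120,-25],[-25,-120,25],[25,-120,25]])
    # knob clockwise from above; x axis at 0: white(-x) to front => x along +x_c
    c,s=np.cos(-kn),np.sin(-kn); R=np.array([[c,-s],[s,c]])
    for h in(12,-12):
        b=np.array([[31,8],[31,-8],[-31,-8],[-31,8],[31,8]])@R.T
        d['bar%d'%h]=W(np.c_[b,np.full(5,100+h-lift)])
    return {k:proj(n,v) for k,v in d.items()}
def draw(n,img,out,off,tube,kn,lift=0,crop=None,k=5):
    x0,y0,x1,y1=crop; a=cv2.resize(img[y0:y1,x0:x1],None,fx=k,fy=k,interpolation=cv2.INTER_CUBIC)
    for key,p in pts(n,off,tube,kn,lift).items():
        q=((p-[x0,y0]+.5)*k-.5).round().astype(int)
        cv2.polylines(a,[q.reshape(-1,1,2)],False,{'b':(255,0,0),'t':(0,0,255),'f':(0,160,0),'c':(200,0,200),'s':(0,0,255)}[key[0]],1)
    cv2.imwrite(out,a)
E
python3 - <<'E'
from ov import *
draw("top",cv2.imread("pics/top0.png"),"pics/to1.png",0,36,0.15,crop=(230,160,380,260),k=5)
draw("scene",cv2.imread("pics/scene0.png"),"pics/so1.png",0,36,0.15,crop=(240,220,380,360),k=4)
E
```

```text
(no output)
```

View pics/to1.png

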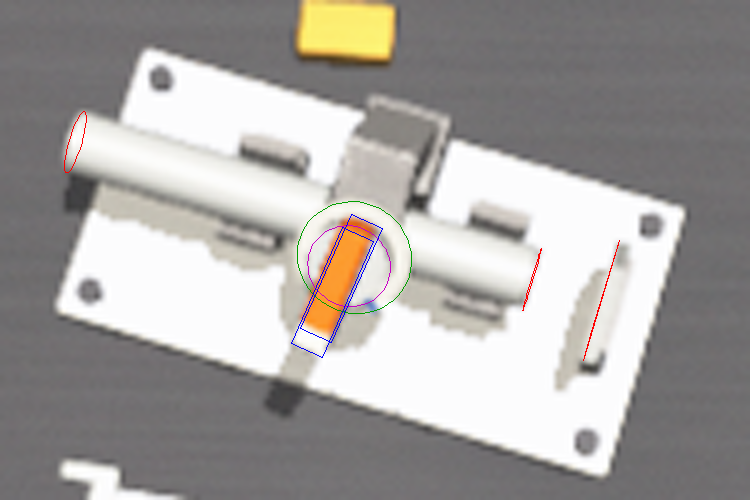

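View pics/so1.png

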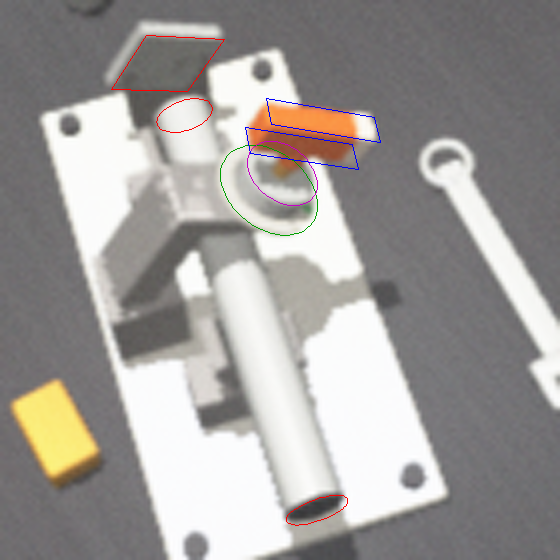

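```bash
python3 - <<'E'
from ov import *
draw("top",cv2.imread("pics/top0.png"),"pics/to2.png",0,36,0.15,crop=(280,190,325,240),k=12)
draw("scene",cv2.imread("pics/scene0.png"),"pics/so2.png",0,36,0.15,crop=(285,235,345,285),k=12)
E
```

```text
(no output)
```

View pics/to2.png

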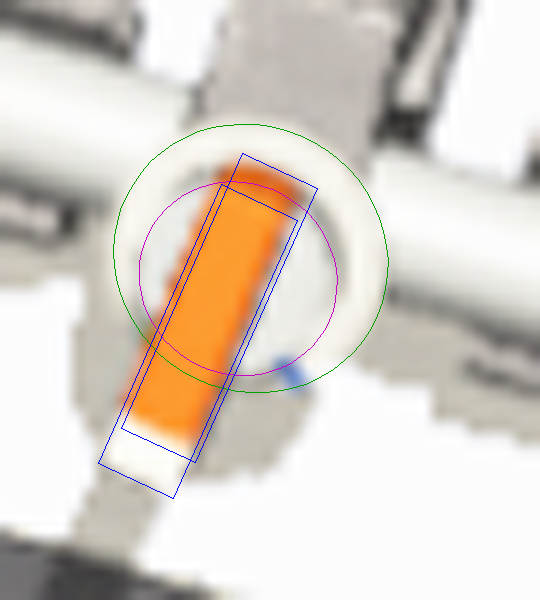

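View pics/so2.png

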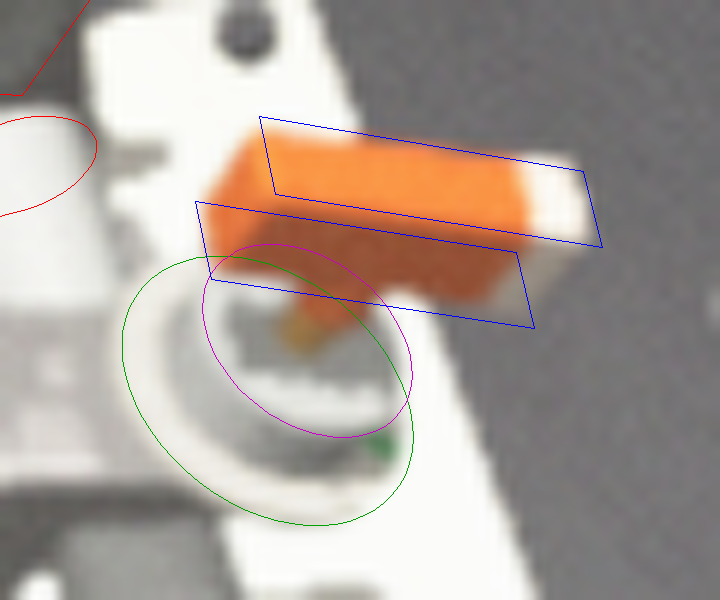

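```bash
python3 - <<'E'
from ov import *
draw("top",cv2.imread("pics/top0.png"),"pics/to3.png",0,36,0.06,crop=(280,190,325,240),k=12)
draw("scene",cv2.imread("pics/scene0.png"),"pics/so3.png",0,36,0.06,crop=(285,235,345,285),k=12)
E
```

```text
(no output)
```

View pics/to3.png

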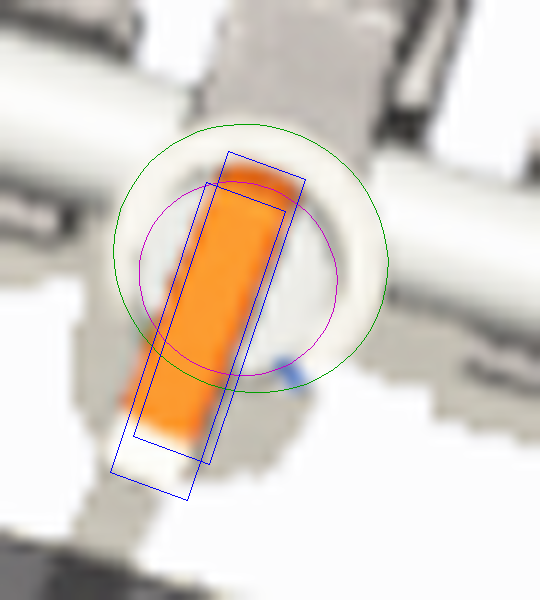

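View pics/so3.png

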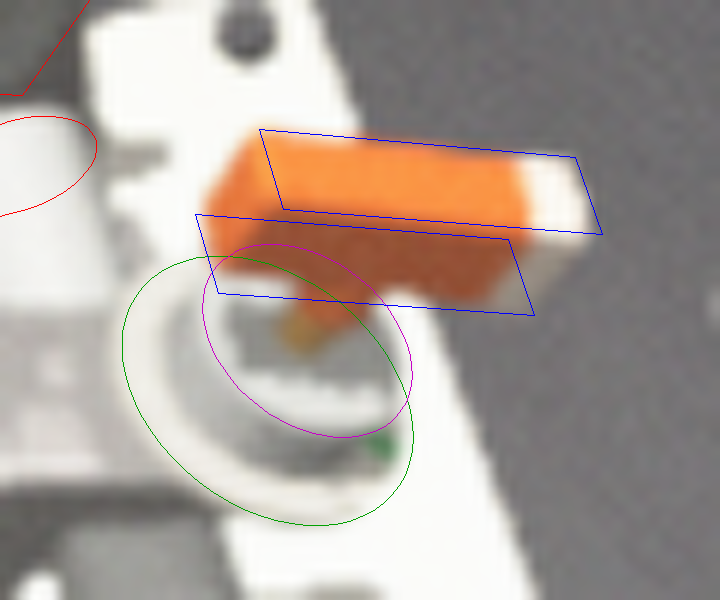

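The model overlay agrees with both pictures to about 1 px. That puts the cradle at roughly (598, 50.5, 75) with yaw -0.275, the tube about 36 mm short of the stop, and the knob at about +0.08. Next I'll work out the moves.

```bash
cat > mv.py <<'E'
from h import *
C=np.array([598,50.5,75.]); YAW=-.275; F=frame(YAW)
# tool axes for knob angle kn: y=-z_c ; x = sgn * bar y ; 
def tool(kn,sgn):
    y=-F[:,2]; by=F@np.array([np.sin(kn),np.cos(kn),0]); x=sgn*by
    return np.c_[x,y,np.cross(x,y)]
def st():
    from cell import manip
    s=manip.get_state(); return s,np.array(s['eef_pos']),Rot.from_quat(s['eef_rot']).as_matrix()
def delta(p,R,tp,tR):
    return R.T@(np.array(tp)-p)/1000, Rot.from_matrix(R.T@tR).as_rotvec()
def cw(L): return C+F@np.array(L,float)
def wc(p): return F.T@(np.array(p)-C)
E
python3 - <<'E'
from mv import *
s,p,R=st(); print(R.round(3))
for sg in(1,-1):
    T=tool(0,sg)
    d=delta(p,R,cw([0,200,120]),T); print(sg,d[0].round(4),d[1].round(3),np.linalg.norm(d[1]))
print(cw([0,200,120]),cw([0,156,0]),cw([0,0,100]))
E
```

```text
[[ 0.329 -0.001  0.944]
 [-0.944  0.001  0.329]
 [-0.002 -1.    -0.   ]]
1 [-0.6483  0.0716  0.6468] [-0.209 -2.457 -0.659] 2.5526968107831767
-1 [-0.6483  0.0716  0.6468] [ 0.508  0.596 -0.161] 0.799396794663263
[594.56387553 259.27785574 178.923048  ] [640.36132217 200.63833083  75.        ] [549.87874012  64.07734685 161.60254   ]
```

Emit:
play_rows(
  increments=[
    [-0.025,-0.015,0.025,0,0,0,1],
    [-0.05,-0.03,0.05,0,0,0,1],
    [-0.075,-0.04,0.075,0,0,0,1],
    [-0.1,-0.04,0.1,0,0,0,1],
    [-0.125,-0.04,0.125,0,0,0,1],
    [-0.15,-0.04,0.15,0,0,0,1],
    [-0.175,-0.04,0.175,0,0,0,1],
    [-0.2,-0.04,0.2,0,0,0,1],
  ],
  grip_force=30,
)

```text
clock: 0.77
eef_pos: [320.8, -310.0, 290.1]
eef_rot: [-0.576, 0.41, -0.409, 0.576]
contact_force: [1.1, -0.3, 0.9]
gripper_width: -0.001
```

```bash
python3 - <<'E'
from mv import *
s,p,R=st(); print(s['clock'],p,s['joint_pos'],s['gripper_width'],s['contact_force'])
for sg in(1,-1):
    T=tool(0,sg)
    d=delta(p,R,cw([0,190,110]),T); print(sg,d[0].round(4),d[1].round(3),np.linalg.norm(d[1]))
E
```

```text
0.7667 [ 320.79809415 -310.0126063   290.06582327] [-7.68361427e-01  8.76659993e-03 -3.19212697e-01  1.24314643e+00
  8.49858357e-05  2.03783826e+00] -0.0005530241280853247 [ 1.06095925 -0.31821645  0.92431662]
1 [-0.4364  0.1199  0.4443] [-0.208 -2.457 -0.659] 2.552713192903829
-1 [-0.4364  0.1199  0.4443] [ 0.507  0.596 -0.16 ] 0.7989437894072522
```

Emit:
play_rows(
  increments=[
    [-0.022,0,0.022,0,-0.125,0,1],
    [-0.044,0,0.044,0,-0.25,0,1],
    [-0.066,0,0.066,0,-0.375,0,1],
    [-0.088,0,0.088,0,-0.5,0,1],
    [-0.11,0,0.11,0,-0.625,0,1],
    [-0.132,0,0.132,0,-0.75,0,1],
    [-0.154,0,0.154,0,-0.875,0,1],
    [-0.176,0,0.176,0,-1.0,0,1],
    [-0.198,0,0.198,0,-1.125,0,1],
    [-0.22,0,0.22,0,-1.25,0,1],
    [-0.242,0,0.242,0,-1.375,0,1],
    [-0.264,0,0.264,0,-1.5,0,1],
    [-0.286,0,0.286,0,-1.625,0,1],
    [-0.308,0,0.308,0,-1.75,0,1],
    [-0.33,0,0.33,0,-1.875,0,1],
    [-0.352,0,0.352,0,-2.0,0,1],
    [-0.374,0,0.374,0,-2.125,0,1],
    [-0.396,0,0.396,0,-2.25,0,1],
    [-0.418,0,0.418,0,-2.375,0,1],
    [-0.436,0,0.444,0,-2.5,0,1],
  ],
)

```text
clock: 2.43
eef_pos: [595.8, 248.0, 289.9]
eef_rot: [-0.569, -0.42, 0.42, 0.569]
contact_force: [0.9, -0.2, 0.6]
gripper_width: -0.002
```

```bash
python3 - <<'E'
from mv import *
s,p,R=st(); print(s['clock'],p,s['joint_pos'],s['gripper_width'],s['contact_force'])
for sg in(1,):
    T=tool(0,sg)
    d=delta(p,R,cw([0,190,100]),T); print(sg,d[0].round(4),d[1].round(3),np.linalg.norm(d[1]))
E
```

```text
2.4333 [595.82472182 247.95019253 289.87419862] [3.94221348e-01 3.92965938e-01 1.53992182e-01 1.33296008e+00
 2.61150319e-04 6.92934892e-01] -0.001805794613419144 [ 0.8573838  -0.20110092  0.63582075]
1 [ 0.0008  0.1283 -0.0058] [-0.525 -0.023 -0.007] 0.5251705578700548
```

Emit:
play_rows(
  increments=[
    [0,0.02,-0.001,-0.1,-0.005,0,1],
    [0,0.045,-0.002,-0.2,-0.01,0,1],
    [0,0.07,-0.003,-0.3,-0.015,0,1],
    [0,0.095,-0.004,-0.4,-0.02,0,1],
    [0.001,0.12,-0.005,-0.5,-0.023,-0.007,1],
    [0.001,0.128,-0.006,-0.525,-0.023,-0.007,1],
    [0.001,0.128,-0.006,-0.525,-0.023,-0.007,1],
  ],
)

```text
clock: 3.02
eef_pos: [596.8, 243.5, 156.3]
eef_rot: [0.692, 0.519, -0.304, -0.399]
contact_force: [-0.1, 0.6, 0.0]
gripper_width: 0.0
```

```bash
python3 - <<'E'
from mv import *
import cv2
from cell import manip
s,p,R=st(); print(s['clock'],p,s['joint_pos'],s['gripper_width'],s['contact_force'])
d=delta(p,R,cw([0,188,10]),tool(0,1)); print(wc(p),d[0].round(4),d[1].round(3))
a=manip.get_image("scene");b=manip.get_image("top")
cv2.imwrite("pics/a1.png",np.hstack([cv2.resize(a[200:400,200:400],None,fx=2,fy=2),cv2.resize(b[120:320,180:380],None,fx=2,fy=2)]))
E
```

```text
3.0167 [596.76199511 243.51209319 156.33832559] [ 0.57056665  0.21302347 -0.52780551  0.47402072 -0.38583409  0.77848474] 0.0004766985284107817 [-0.13188401  0.63850361  0.0100753 ]
[ -5.75268234 185.42352549  97.24272086] [ 0.0033  0.0872 -0.0062] [-0.005 -0.001 -0.008]
```

View pics/a1.png

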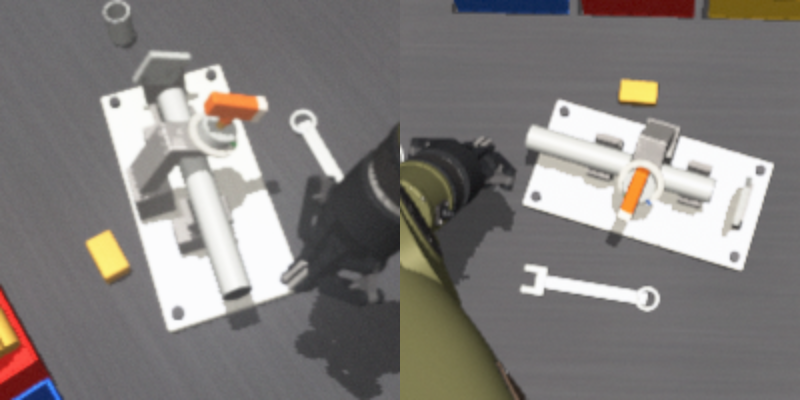

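The gripper is closed and tilted, beside the tube's free end and clear of everything. Next I move down to the height of the end face.

Emit:
play_rows(
  increments=[
    [0.001,0.025,-0.002,0,0,0,1],
    [0.002,0.05,-0.004,0,0,0,1],
    [0.003,0.07,-0.006,0,0,0,1],
    [0.003,0.085,-0.006,-0.005,0,-0.005,1],
    [0.003,0.087,-0.006,-0.005,0,-0.008,1],
    [0.003,0.087,-0.006,-0.005,0,-0.008,1],
  ],
)

```text
clock: 3.62
eef_pos: [651.7, 234.5, 91.0]
eef_rot: [0.692, 0.524, -0.296, -0.399]
contact_force: [0.1, 0.3, 1.1]
gripper_width: 0.004
```

```bash
python3 - <<'E'
from mv import *
import cv2
from cell import manip
a=manip.get_image("scene");b=manip.get_image("top")
s,p,R=st(); print(s['clock'],p,s['gripper_width'],s['contact_force'])
d=delta(p,R,cw([0,188,10]),tool(0,1)); print(wc(p),d[0].round(4),d[1].round(3))
cv2.imwrite("pics/a2.png",np.hstack([cv2.resize(a[240:380,250:390],None,fx=3,fy=3),cv2.resize(b[140:260,200:320],None,fx=3.5,fy=3.5)]))
E
```

```text
3.7167 [651.39632391 235.20513151  92.02103701] -5.164617668676147e-05 [0.65419316 0.11166666 0.24623449]
[  9.57906818 192.2644809   14.12372295] [-0.0044  0.004   0.0096] [ 0.008 -0.008  0.006]
```

View pics/a2.png

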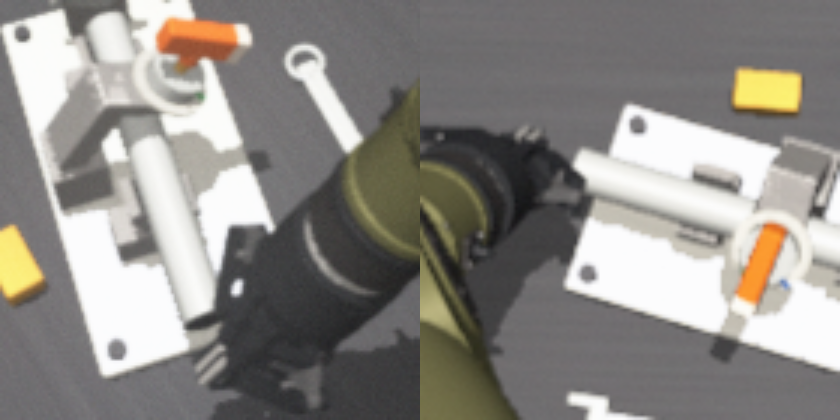

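Emit:
play_rows(
  increments=[
    [-0.002,0.002,0.005,0,0,0,1],
    [-0.004,0.004,0.01,0,0,0,1],
    [-0.01,0.004,0.01,0,0,0,1],
    [-0.014,0.004,0.01,0,0,0,1],
    [-0.018,0.004,0.01,0,0,0,1],
    [-0.022,0.004,0.01,0,0,0,1],
    [-0.026,0.004,0.01,0,0,0,1],
    [-0.03,0.004,0.01,0,0,0,1],
    [-0.034,0.004,0.01,0,0,0,1],
    [-0.038,0.004,0.01,0,0,0,1],
    [-0.042,0.004,0.01,0,0,0,1],
    [-0.046,0.004,0.01,0,0,0,1],
    [-0.05,0.004,0.01,0,0,0,1],
    [-0.05,0.004,0.01,0,0,0,1],
    [-0.05,0.004,0.01,0,0,0,1],
  ],
)

```text
clock: 4.97
eef_pos: [629.8, 187.9, 81.3]
eef_rot: [0.692, 0.524, -0.297, -0.399]
contact_force: [-0.2, 2.1, 1.4]
gripper_width: -0.0
```

```bash
python3 - <<'E'
from mv import *
import cv2
from cell import manip
a=manip.get_image("scene");b=manip.get_image("top")
s,p,R=st(); print(s['clock'],p,s['gripper_width'],s['contact_force'],F.T@s['contact_force'])
print(wc(p))
cv2.imwrite("pics/s3.png",a);cv2.imwrite("pics/t3.png",b)
cv2.imwrite("pics/a3.png",np.hstack([cv2.resize(a[220:340,250:370],None,fx=3.3,fy=3.3),cv2.resize(b[150:250,260:370],None,fx=3.6,fy=3.96)]))
E
```

```text
5.0667 [629.82260213 187.92434154  81.08136183] 0.0005710390484324062 [0.64564941 1.24140227 1.12007661] [0.80624091 1.37008095 0.82786966]
[ -2.75327571 140.90197919   8.61175624]
```

View pics/a3.png

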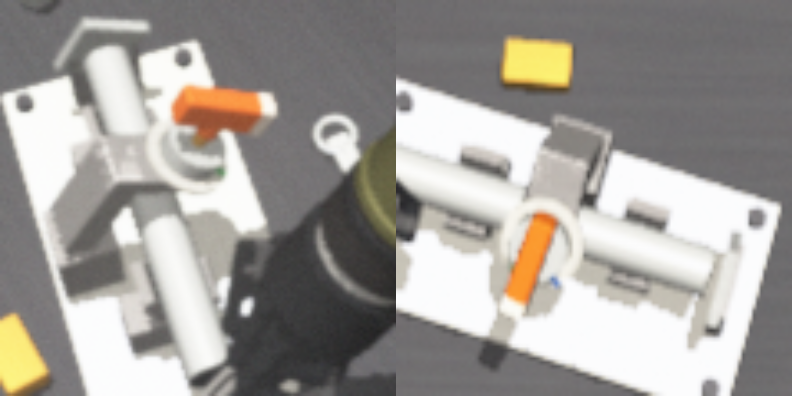

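The tube is moving, with about 5–7 mm left to the stop. I'll push on slowly.

Emit:
play_rows(
  increments=[
    [-0.0015,0,0,0,0,0,1],
    [-0.003,0,0,0,0,0,1],
    [-0.0045,0,0,0,0,0,1],
    [-0.006,0,0,0,0,0,1],
    [-0.006,0,0,0,0,0,1],
  ],
)

```text
clock: 5.48
eef_pos: [628.1, 182.4, 81.0]
eef_rot: [0.692, 0.524, -0.297, -0.399]
contact_force: [0.7, 2.2, 1.1]
gripper_width: 0.003
```

Emit:
play_rows(
  increments=[
    [-0.001,0,0,0,0,0,1],
    [-0.002,0,0,0,0,0,1],
    [-0.002,0,0,0,0,0,1],
  ],
)

```text
clock: 5.73
eef_pos: [627.7, 180.9, 81.1]
eef_rot: [0.691, 0.524, -0.297, -0.399]
contact_force: [0.6, 4.0, 0.2]
gripper_width: -0.002
```

Emit:
play_rows(
  increments=[
    [-0.001,0,0,0,0,0,1],
    [-0.002,0,0,0,0,0,1],
    [-0.002,0,0,0,0,0,1],
  ],
)

```text
clock: 5.98
eef_pos: [627.6, 180.8, 81.4]
eef_rot: [0.69, 0.526, -0.296, -0.4]
contact_force: [2.0, 8.9, -1.5]
gripper_width: -0.002
```

```bash
python3 - <<'E'
from ov import *
from mv import st,wc
from cell import manip
a=manip.get_image("scene");b=manip.get_image("top")
s,p,R=st(); print(s['clock'],p,s['contact_force'],wc(p))
k=9
x=cv2.resize(a[222:262,255:300],None,fx=k,fy=k,interpolation=cv2.INTER_CUBIC);y=cv2.resize(b[195:235,325:365],None,fx=k,fy=k,interpolation=cv2.INTER_CUBIC)
cv2.imwrite("pics/a4.png",np.hstack([x,y]))
E
```

```text
6.0833 [627.60693911 180.83425839  81.31590877] [ 1.85827999  8.21632228 -0.83578097] [ -2.81537304 133.47664802   8.91843962]
```

View pics/a4.png

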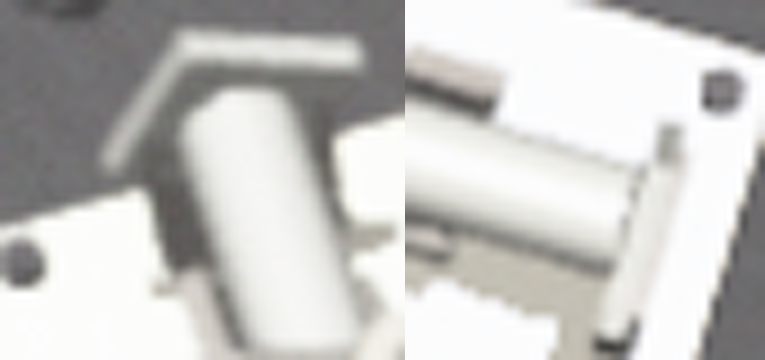

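Contact: the finger halted at y_c = 133.5 with 8 N, and both views show the tube end on the stop. Now I back away, rise and open.

Emit:
play_rows(
  increments=[
    [0.01,0,0,0,0,0,1],
    [0.03,-0.01,0,0,0,0,1],
    [0.03,-0.04,0,0,0,0,0.8],
    [0.03,-0.07,0,0,0,0,0.5],
    [0.02,-0.1,0,0,0,0,0.2],
    [0,-0.13,0,0,0,0,0],
    [-0.03,-0.141,-0.002,0,0,0,0],
    [-0.065,-0.141,-0.003,0,0.02,0,0],
    [-0.1,-0.141,-0.003,0,0.05,0,0],
    [-0.13,-0.141,-0.003,0,0.08,0,0],
    [-0.132,-0.141,-0.003,0,0.08,0,0],
    [-0.132,-0.141,-0.003,0,0.08,0,0],
    [-0.132,-0.141,-0.003,0,0.08,0,0],
    [-0.132,-0.141,-0.003,0,0.08,0,0],
  ],
)

```text
clock: 7.25
eef_pos: [525.0, 70.4, 203.2]
eef_rot: [0.703, 0.508, -0.269, -0.419]
contact_force: [-0.3, 0.9, 0.1]
gripper_width: 0.999
```

```bash
python3 - <<'E'
from ov import *
from mv import *
from cell import manip
a=manip.get_image("scene");b=manip.get_image("top")
s,p,R=st(); print(s['clock'],p,s['contact_force'],wc(p),s['gripper_width'],s['joint_pos'])
d=delta(p,R,cw([0,0,100]),tool(.08,1)); print(d[0].round(4),d[1].round(3))
x=cv2.resize(a[200:320,250:400],None,fx=2.7,fy=2.7);y=cv2.resize(b[150:270,230:380],None,fx=2.7,fy=2.7)
cv2.imwrite("pics/a5.png",np.hstack([x,y])[:,:800])
E
```

```text
7.35 [524.94755526  70.77494501 203.11043813] [ 0.5373614  -0.2329264  -0.36330174] [ -1.60086226  -0.32404964 148.85344981] 1.001630827328756 [ 0.29174729 -0.12495593 -0.78352075  0.45063828 -0.27003627  0.58671616]
[ 0.0002  0.0489 -0.0013] [ 0.006 -0.005  0.006]
```

View pics/a5.png

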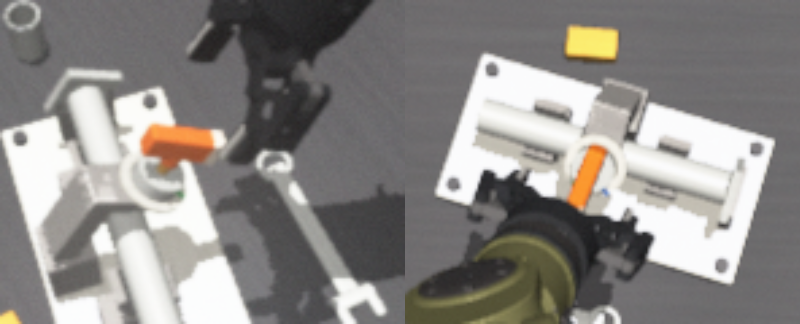

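The tube stays at the stop and the open jaws are lined up with the bar. Now I go down along the axis.

Emit:
play_rows(
  increments=[
    [0,0.015,0,0,0,0,0],
    [0,0.03,-0.001,0,0,0,0],
    [0,0.042,-0.001,0,0,0,0],
    [0,0.048,-0.001,0,0,0,0],
    [0,0.048,-0.001,0,0,0,0],
    [0,0.048,-0.001,0,0,0,0],
  ],
)

```text
clock: 7.85
eef_pos: [548.6, 63.6, 161.9]
eef_rot: [0.703, 0.508, -0.27, -0.42]
contact_force: [0.4, 0.1, 0.2]
gripper_width: 0.999
```

```bash
python3 - <<'E'
from ov import *
from mv import *
from cell import manip
a=manip.get_image("scene");b=manip.get_image("top")
s,p,R=st(); print(s['clock'],p,s['contact_force'],wc(p),s['gripper_width'])
d=delta(p,R,cw([0,0,100]),tool(.08,1)); print(d[0].round(4),d[1].round(3))
x=cv2.resize(a[210:310,270:370],None,fx=4,fy=4);y=cv2.resize(b[160:260,250:350],None,fx=4,fy=4)
cv2.imwrite("pics/a6.png",np.hstack([x,y])[:,:800])
E
```

```text
7.95 [548.9650719   63.63229772 162.81477288] [-0.69019437 -0.26556654  1.69443878] [-5.07513435e-02 -6.76430304e-01  1.01429067e+02] 0.9993268363803929
[0.0007 0.0014 0.    ] [ 0.006 -0.006  0.006]
```

View pics/a6.png

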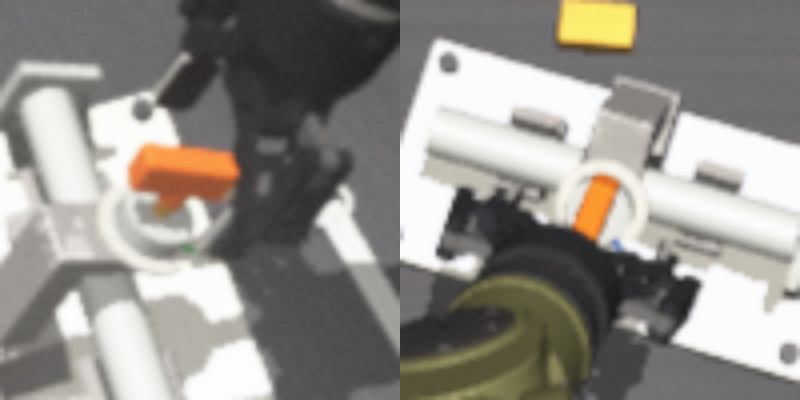

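Emit:
play_rows(
  increments=[
    [0,0,0,0,0,0,0.4],
    [0,0,0,0,0,0,0.7],
    [0,0,0,0,0,0,1],
    [0,0,0,0,0,0,1],
    [0,0,0,0,0,0,1],
    [0,0,0,0,0,0,1],
    [0,0,0,0,0,0,1],
    [0,0,0,0,0,0,1],
  ],
  grip_force=30,
)

```text
clock: 8.62
eef_pos: [549.0, 63.8, 162.6]
eef_rot: [0.702, 0.508, -0.269, -0.42]
contact_force: [-1.5, 3.6, 2.6]
gripper_width: 0.186
```

```bash
python3 - <<'E'
from ov import *
from mv import *
from cell import manip
a=manip.get_image("scene");b=manip.get_image("top")
s,p,R=st(); print(s['clock'],p,s['contact_force'],s['torque'],wc(p),s['gripper_width'])
d=delta(p,R,cw([0,0,100]),tool(.08,1)); print(d[0].round(4),d[1].round(3))
x=cv2.resize(a[210:310,270:370],None,fx=4,fy=4);y=cv2.resize(b[160:260,250:350],None,fx=4,fy=4)
cv2.imwrite("pics/a7.png",np.hstack([x,y])[:,:800])
E
```

```text
8.7167 [549.01735968  63.79595628 162.57525557] [-2.35631223  5.00687391  2.37812473] [0.7197812  0.61486763 0.30989246] [ -0.16541595  -0.50472259 101.21869748] 0.18222964896404698
[ 0.0005  0.0012 -0.0001] [ 0.006 -0.006  0.007]
```

View pics/a7.png

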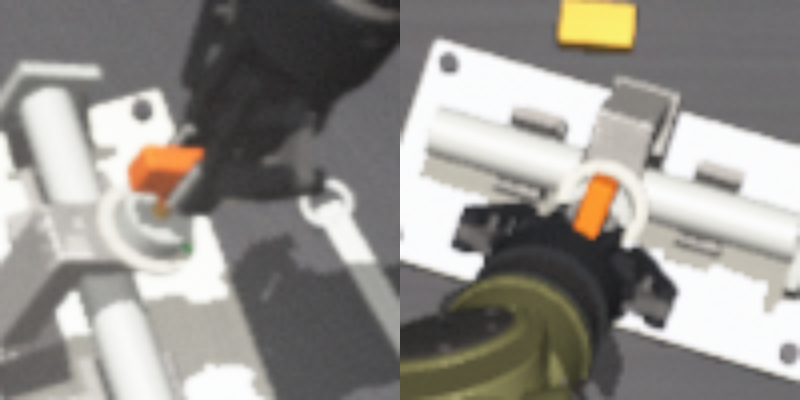

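The jaws hold the bar: 15.6 mm opening against a 16 mm bar. Now I back the knob off anticlockwise.

Emit:
play_rows(
  increments=[
    [0.0005,0,0,0,-0.04,0,1],
    [0.0008,0,0,0,-0.09,0,1],
    [0.0008,0,0,0,-0.15,0,1],
    [0.0008,0,0,0,-0.21,0,1],
    [0.0008,0,0,0,-0.27,0,1],
    [0.0008,0,0,0,-0.33,0,1],
    [0.0008,0,0,0,-0.39,0,1],
    [0.0008,0,0,0,-0.45,0,1],
    [0.0008,0,0,0,-0.45,0,1],
  ],
)

```text
clock: 9.47
eef_pos: [549.0, 63.5, 162.4]
eef_rot: [0.625, 0.588, -0.42, -0.295]
contact_force: [-3.1, 1.0, 3.8]
gripper_width: 0.181
```

```bash
python3 - <<'E'
from mv import *
s,p,R=st(); print(s['clock'],s['contact_force'],F.T@s['contact_force'],F.T@s['torque'],wc(p),s['gripper_width'])
d=delta(p,R,cw([0,0,100]),tool(0,1)); print(d[0].round(4),d[1].round(3))
E
```

```text
9.4667 [-3.08824322  1.04075638  3.75067412] [-0.94341739  0.16304718  4.87558771] [-0.03685471  0.66360077  0.09565614] [ -0.20124499  -0.80061606 101.09124144] 0.1813854786230951
[ 0.0007  0.0011 -0.0005] [0.007 0.365 0.003]
```

Emit:
play_rows(
  increments=[
    [0,0,0,0,-0.06,0,1],
    [0,0,0,0,-0.12,0,1],
    [0,0,0,0,-0.18,0,1],
    [0,0,0,0,-0.24,0,1],
    [0,0,0,0,-0.3,0,1],
    [0,0,0,0,-0.33,0,1],
    [0,0,0,0,-0.33,0,1],
    [0,0,0,0,-0.33,0,1],
  ],
)

```text
clock: 10.13
eef_pos: [549.2, 63.2, 162.1]
eef_rot: [0.549, 0.628, -0.516, -0.196]
contact_force: [5.4, -3.1, -4.1]
gripper_width: 0.18
```

```bash
python3 - <<'E'
from ov import *
from mv import *
from cell import manip
a=manip.get_image("scene");b=manip.get_image("top")
s,p,R=st(); print(s['clock'],F.T@s['contact_force'],F.T@s['torque'],wc(p),s['gripper_width'])
d=delta(p,R,cw([0,0,100]),tool(0,1)); print(d[0].round(4),d[1].round(3))
x=cv2.resize(a[210:310,270:370],None,fx=4,fy=4);y=cv2.resize(b[160:260,250:350],None,fx=4,fy=4)
cv2.imwrite("pics/a8.png",np.hstack([x,y])[:,:800])
E
```

```text
10.2333 [ 2.21983927 -1.26095248 -6.82304956] [-0.34955203 -0.02575696  0.06547824] [ -0.12260667  -1.10951164 100.67814071] 0.18274293050682722
[ 0.0008  0.0007 -0.0008] [0.008 0.691 0.001]
```

View pics/a8.png

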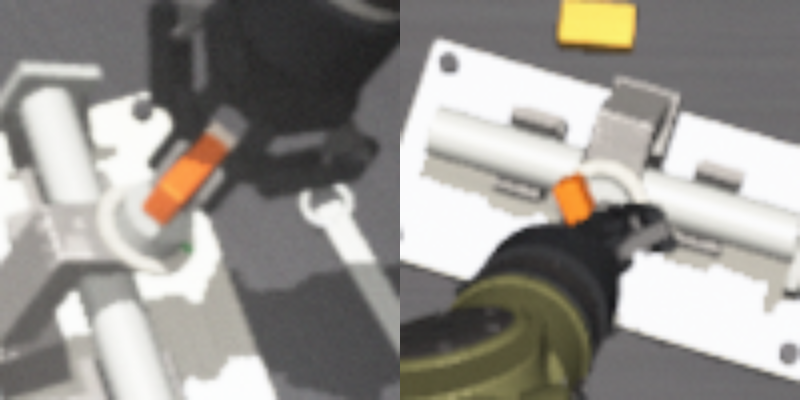

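The knob is at about -0.69 and the axial force has swung to -7 N, so the spring now pulls it down. I'll loosen the fingers to let it drop.

Emit:
play_rows(
  increments=[
    [0,0,0,0,0,0,0.7],
    [0,0,0,0,0,0,0.6],
    [0,0,0,0,0,0,0.6],
    [0,0,0,0,0,0,0.6],
    [0,0,0,0,0,0,0.6],
    [0,0,0,0,0,0,0.6],
  ],
)

```text
clock: 10.73
eef_pos: [549.0, 64.0, 162.4]
eef_rot: [0.548, 0.629, -0.516, -0.195]
contact_force: [-0.5, 1.1, 0.3]
gripper_width: 0.4
```

```bash
python3 - <<'E'
from ov import *
from mv import *
from cell import manip
a=manip.get_image("scene");b=manip.get_image("top")
s,p,R=st(); print(s['clock'],F.T@s['contact_force'],F.T@s['torque'],wc(p),s['gripper_width'])
d=delta(p,R,cw([0,0,100]),tool(0,1)); print(d[0].round(4),d[1].round(3))
x=cv2.resize(a[210:310,270:370],None,fx=4,fy=4);y=cv2.resize(b[160:260,250:350],None,fx=4,fy=4)
cv2.imwrite("pics/a9.png",np.hstack([x,y])[:,:800])
E
```

```text
10.8333 [ 1.510218   -0.86472499 -0.12545373] [-0.04211985  0.51232822 -0.01992226] [ -0.30418042  -0.26506052 101.055822  ] 0.4027328701202267
[ 0.      0.0011 -0.0004] [0.008 0.693 0.003]
```

View pics/a9.png

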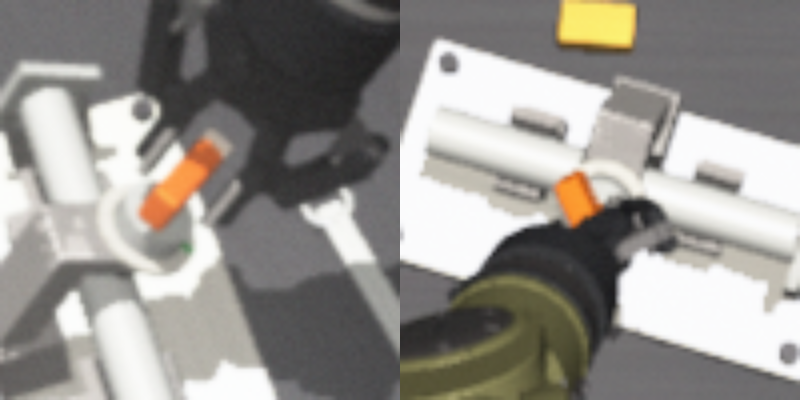

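In the picture the bar has shifted towards the collar, by about 6 mm, so it has dropped. I follow it down 5 mm and grip again.

Emit:
play_rows(
  increments=[
    [0,0.003,0,0,0,0,0.6],
    [0,0.005,0,0,0,0,0.6],
    [0,0.005,0,0,0,0,0.6],
    [0,0.005,0,0,0,0,0.8],
    [0,0.005,0,0,0,0,1],
    [0,0.005,0,0,0,0,1],
    [0,0.005,0,0,0,0,1],
    [0,0.005,0,0,0,0,1],
  ],
)

```text
clock: 11.5
eef_pos: [551.6, 62.8, 158.1]
eef_rot: [0.548, 0.629, -0.516, -0.195]
contact_force: [0.5, -4.7, 0.5]
gripper_width: 0.18
```

```bash
python3 - <<'E'
from mv import *
s,p,R=st(); print(s['clock'],F.T@s['contact_force'],F.T@s['torque'],wc(p),s['gripper_width'],s['joint_pos'])
d=delta(p,R,cw([0,0,95]),tool(0,1)); print(d[0].round(4),d[1].round(3))
E
```

```text
11.5 [ 1.78911162 -4.34547388 -0.43442622] [-0.69001005  0.26645952 -0.0169278 ] [-2.51287979e-02 -7.50914532e-01  9.60251714e+01] 0.18006181127172233 [ 0.25588443 -0.02288481 -0.81168996  0.31172955 -0.25550158 -0.22491145]
[ 0.0006  0.001  -0.0005] [0.008 0.693 0.001]
```

Emit:
play_rows(
  increments=[
    [0,0,0,0,0.04,0,1],
    [0,0,0,0,0.1,0,1],
    [0,0,0,0,0.17,0,1],
    [0,0.0002,0,0,0.24,0,1],
    [0,0.0005,0,0,0.31,0,1],
    [0,0.0009,0,0,0.38,0,1],
    [0,0.0012,0,0,0.45,0,1],
    [0,0.0015,0,0,0.52,0,1],
    [0,0.0018,0,0,0.59,0,1],
    [0,0.0021,0,0,0.65,0,1],
    [0,0.0023,0,0,0.7,0,1],
    [0,0.0023,0,0,0.7,0,1],
  ],
)

```text
clock: 12.5
eef_pos: [552.7, 63.1, 156.1]
eef_rot: [0.692, 0.524, -0.296, -0.399]
contact_force: [-0.4, -2.6, 0.6]
gripper_width: 0.183
```

```bash
python3 - <<'E'
from mv import *
s,p,R=st(); print(s['clock'],F.T@s['contact_force'],F.T@s['torque'],wc(p),s['gripper_width'],s['joint_pos'])
d=delta(p,R,cw([0,0,95]),tool(0,1)); print(d[0].round(4),d[1].round(3))
E
```

```text
12.5 [ 0.60493981 -2.59559172  0.39593963] [-0.43439853  0.35279261 -0.08351136] [-0.16008727 -0.20318371 93.78867064] 0.18287619211790312 [ 0.25483684 -0.01825501 -0.812634    0.30565186 -0.25370515  0.47510098]
[ 0.0002 -0.0012 -0.0002] [ 0.007 -0.008  0.005]
```

Emit:
play_rows(
  increments=[
    [0,0.0002,0,0,0.05,0,1],
    [0,0.0005,0,0,0.11,0,1],
    [0,0.0008,0,0,0.17,0,1],
    [0,0.001,0,0,0.23,0,1],
    [0,0.0013,0,0,0.29,0,1],
    [0,0.0016,0,0,0.35,0,1],
    [0,0.0018,0,0,0.41,0,1],
    [0,0.0018,0,0,0.47,0,1],
    [0,0.0018,0,0,0.53,0,1],
    [0,0.0018,0,0,0.57,0,1],
    [0,0.0018,0,0,0.57,0,1],
    [0,0.0018,0,0,0.57,0,1],
  ],
)

```text
clock: 13.5
eef_pos: [553.8, 63.3, 155.0]
eef_rot: [0.747, 0.392, -0.091, -0.53]
contact_force: [-2.0, 1.9, 4.8]
gripper_width: 0.177
```

```bash
python3 - <<'E'
from mv import *
s,p,R=st(); print(s['clock'],F.T@s['contact_force'],F.T@s['torque'],wc(p),s['gripper_width'],s['joint_pos'])
d=delta(p,R,cw([0,0,95]),tool(0,1)); print(d[0].round(4),d[1].round(3))
E
```

```text
13.5 [0.23805045 1.24505218 5.35605563] [-0.03956312  0.51442845 -0.07962451] [ 0.13010908  0.31409829 92.251674  ] 0.1774766532528924 [ 0.25408186 -0.01492361 -0.81297026  0.30099632 -0.25255393  1.04075   ]
[-0.0003 -0.0028 -0.0001] [ 0.005 -0.574  0.008]
```

Emit:
play_rows(
  increments=[
    [0,0,0,0,0.03,0,1],
    [0,0,0,0,0.06,0,1],
    [0,0,0,0,0.06,0,1],
  ],
)

```text
clock: 13.75
eef_pos: [553.8, 63.3, 154.9]
eef_rot: [0.749, 0.376, -0.068, -0.541]
contact_force: [-1.4, 2.3, 5.4]
gripper_width: 0.181
```

```bash
python3 - <<'E'
from mv import *
s,p,R=st(); print(s['clock'],F.T@s['contact_force'],F.T@s['torque'],wc(p),s['gripper_width'])
d=delta(p,R,cw([0,0,95]),tool(0,1)); print(d[0].round(4),d[1].round(3))
E
```

```text
13.75 [1.03798289 1.86451506 5.66853388] [-0.0779124   0.41277978  0.59264141] [ 0.15664109  0.322586   92.21452099] 0.18087061516647435
[-0.0003 -0.0028 -0.0001] [ 0.005 -0.634  0.008]
```

The torque rose to 0.6 N m at about +0.62, which is the stop. I ease off slightly, open, and withdraw along the axis.

Emit:
play_rows(
  increments=[
    [0,0,0,0,-0.02,0,1],
    [0,0,0,0,-0.02,0,0.7],
    [0,0,0,0,-0.02,0,0.4],
    [0,0,0,0,-0.02,0,0],
    [0,0,0,0,-0.02,0,0],
    [0,0,0,0,-0.02,0,0],
    [0,0,0,0,-0.02,0,0],
    [0,0,0,0,-0.02,0,0],
    [0,-0.015,0,0,-0.02,0,0],
    [0,-0.035,0,0,-0.02,0,0],
    [0,-0.055,0,0,-0.02,0,0],
    [0,-0.055,0,0,-0.02,0,0],
    [0,-0.055,0,0,-0.02,0,0],
  ],
)

```text
clock: 14.83
eef_pos: [527.4, 70.5, 203.2]
eef_rot: [0.748, 0.381, -0.075, -0.538]
contact_force: [-0.5, 0.1, -0.6]
gripper_width: 1.001
```

```bash
python3 - <<'E'
from ov import *
from mv import *
from cell import manip
a=manip.get_image("scene");b=manip.get_image("top")
s,p,R=st(); print(s['clock'],s['contact_force'],wc(p),s['gripper_width'],s['joint_pos'])
draw("scene",a,"pics/f1.png",0,0,0.6,10,crop=(255,215,345,350),k=4)
draw("top",b,"pics/f2.png",0,0,0.6,10,crop=(235,160,380,260),k=4)
x,y=cv2.imread("pics/f1.png"),cv2.imread("pics/f2.png")
v=np.zeros((540,800,3),np.uint8);v[:,:360]=x; v[:400,360:]=y[:,:440]
cv2.imwrite("pics/f.png",v)
E
```

```text
14.9333 [-0.00460294  0.35915824 -0.58089136] [ -0.89610861  -0.59564005 146.44130747] 0.9980382689917473 [ 0.28885606 -0.12014383 -0.78394854  0.44487542 -0.26899686  1.11520337]
```

View pics/f.png

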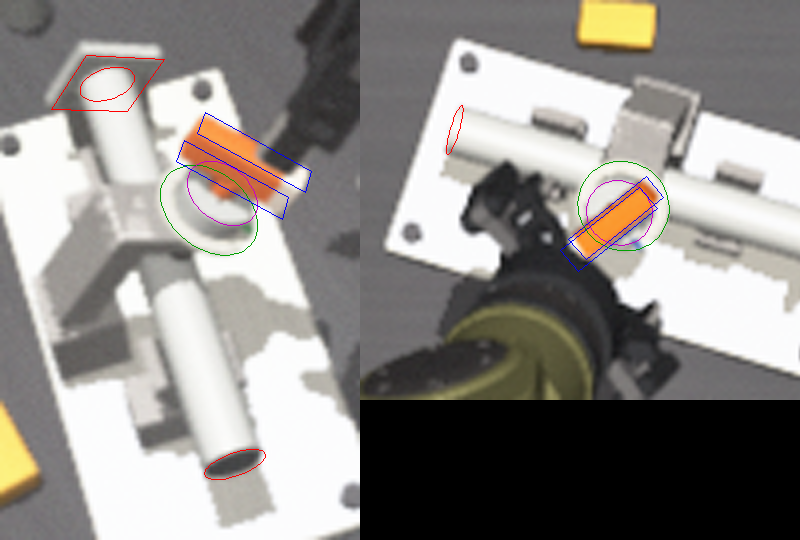

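Emit:
play_rows(
  increments=[
    [0,-0.03,0,0,0,0,0],
    [0,-0.06,0.01,0,0,0,0],
    [0,-0.09,0.03,0,0,0,0],
    [0,-0.1,0.05,0,0,0,0],
    [0,-0.1,0.05,0,0,0,0],
    [0,-0.1,0.05,0,0,0,0],
  ],
)

```text
clock: 15.43
eef_pos: [451.5, 121.4, 267.0]
eef_rot: [0.748, 0.381, -0.076, -0.538]
contact_force: [1.1, -0.7, -0.0]
gripper_width: 0.999
```

```bash
python3 - <<'E'
from ov import *
from mv import *
from cell import manip
a=manip.get_image("scene");b=manip.get_image("top")
s,p,R=st(); print(s['clock'],s['contact_force'],wc(p),s['joint_pos'])
cv2.imwrite("pics/sfin.png",a)
draw("scene",a,"pics/f1.png",0,0,0.6,10,crop=(285,235,345,285),k=8)
draw("scene",a,"pics/f2.png",0,0,0.6,0,crop=(285,235,325,285),k=8)
cv2.imwrite("pics/fb.png",np.hstack([cv2.imread("pics/f1.png"),cv2.imread("pics/f2.png")]))
E
```

```text
15.5333 [ 0.96201915 -0.66498888  0.34998346] [-42.41209156  27.50583197 245.76378079] [ 0.49485913 -0.27081852 -0.73100147  0.71037346 -0.35600839  1.3118124 ]
```

View pics/fb.png

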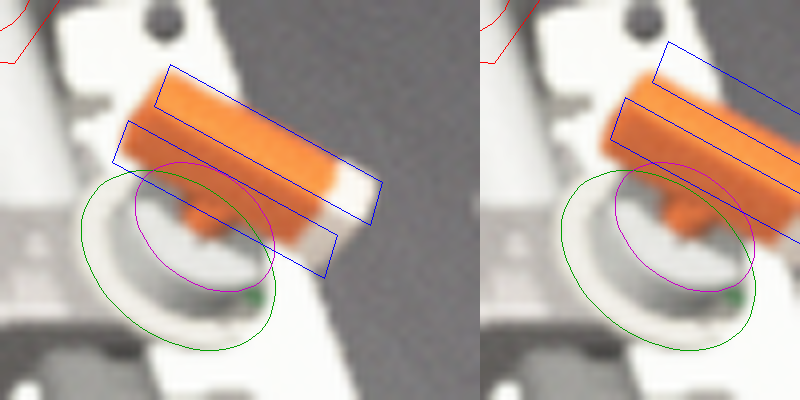

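View pics/sfin.png

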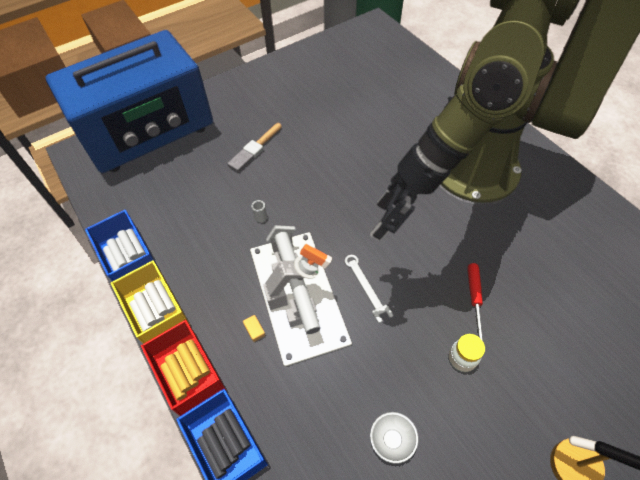

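The bar matches the model at lift 10 mm and +0.6 rad (top-face corners at crop (170,70) and (380,180)), and clearly not lift 0. The tube is on the stop, the bystanders are where they were, and the robot is clear, so I'll hand in the job.

```bash
python3 -c "
from cell import manip
print(manip.close_job())"
```

```text
the job is handed in; nothing more can be done
None
```

The tube is clamped against the stop and the job is handed in, at about 15.5 s of the 51 s allowed; no verdict was reported.

- **Tube:** I pushed it until the finger halted with 8 N, and both pictures showed its end on the stop face.
- **Knob:** I backed it off to about -0.69 rad and loosened the fingers; the picture showed it drop by about 6 mm. I then gripped it again and turned it clockwise until the torque rose to 0.6 N m at about +0.62 rad, the stop. Then I let go and withdrew along the axis.
- **Last checks:** The knob overlay matches 10 mm down and +0.6 rad. The tube is at home, the bystanders look unmoved in the scene view, and the robot touches nothing.
- **Not checked or disagreeing:** I could not measure the force of the foot on the tube directly. The two cameras disagreed by about 3.5 mm in y, so I used the mean of the two; contact with the stop and the bar agreed with it.

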